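# Lock a scraper in the hinged honing jig

### The arm

A 7-joint arm with a two-finger parallel gripper is mounted at the origin on the work surface. World frame = base frame: x ahead of the robot, y to its left, z up, the work surface at z = 0. Lengths are in m, angles in rad, forces in N, time in s.
With the tool pointing down it reaches from about 0.35 to 0.9 m from the base axis. Payload 8.1 kg.
Tool frame: the origin (TCP) lies at the very end of the fingers, on their centre line; the grasp point (between the pads) lies 19 mm behind it; z points along the fingers, x is the direction in which the jaws open and shut, and the axes are right-handed (so a half turn about z gives the same grasp; the last joint's range is limited). The gripper opens to 92 mm and grips with 3 to 60 N. Pads are 19 mm wide; open, the fingers measure 130 mm over their backs; the gripper's body (75 mm by 190 mm) begins 47 mm behind the grasp point.
Start: joints at [-1.335, 0.434, 0.025, 1.573, -0.012, 1.134, -0.075], TCP at [0.208, 0.589, 0.227] pointing down, gripper open.
Joint ranges: [-2.62, 2.62], [-0.44, 2.09], [-1.27, 1.32], [0.08, 2.57], [-1.32, 4.46], [0.12, 2], [-2.74, 2.74]. Speed limits (rad/s): [2.22, 2.22, 3.01, 3.01, 3.14, 3.14, 3.14].

### API

Orientations are given as a rotation vector (axis times angle).
In Python, from cell import status, viewer, arm gives the robot as it stands.
- The arm moves only by the tool jog_arm, never from a script. Its argument "commands" is text: rows parted by semicolons, each of 7 numbers parted by spaces: the closure, from -1 (fully open) to 1 (shut), then the shift along the world's x, y, z normalised to -1 to 1, where 1 is 0.3 m, then the turn, a rotation vector about the world's x, y, z normalised to -1 to 1, where 1 is 2 pi rad. In form: jaw dx dy dz wx wy wz; .... A call has exactly 5 rows; each row shifts and turns the commanded pose from where the row before left it; what a row does not reach is not made up. A row lasts 1/10 s, in which the tool goes at most 50 mm and 8.59 degrees, less where a joint would pass 70% of its speed; a pose out of reach is approached as far as the arm can. A call with a number of a shift or a turn outside -1 to 1 is refused whole. A call with a gripper value outside its range is refused whole. The fingers move at their own pace and stop on an object; "force" is the grip in N (left out, the last holds). Time passes only in rows, so rows that do not move let the fingers close, or fill a call up. It gives the time, the measured TCP pose, the force and the opening at its end, in the units of the state.
- status.observe(): the state, without advancing time (a new reading comes with each control period).
- viewer.get_image(name): name is "scene" or "top"; returns a dict with "pixels" (400x640x3 uint8, red, green, blue), "z_map" (400x640 float32, m along the optical axis (not along the pixel's ray), 0 where there is no reading), "camera_matrix" (3x3 intrinsics, pixels), "k1" (the pictures are not rectified: a ray, as slopes to the right and down, at radius r is drawn at 1 + k1 r^2 times it, then the intrinsics apply), "R" (3x3) and "t" (3): a world point X has camera coordinates R X + t. Camera axes: x right, y down, z forward; pixel columns grow to the right and rows downward; lengths in m; the calibration is good to about 2 mm. A picture is of the moment at which its call begins.
- arm.sign_off(): hands the job in, once; it reports no verdict.
The state is a dict: "clock": time; "joints": joint angles; "dq": joint speeds; "joint_efforts": joint torques, N m; "position": TCP position; "ee_rot": TCP orientation; "force": force on the tool from outside, world axes, zero at the start; "ft_torque": the same for the moment, N m; "width": opening from 0.0 (shut) to 1.0 (fully open).
Only numpy, scipy, OpenCV 4.12 (cv2) and the standard library are available. Lean on these libraries where they do the work, as an engineer would, in place of code of your own. Each camera call takes 0.05 s, during which the arm holds its last target. There are 200 camera calls.

### The job

Move the flat scraper from its wooden rack into the slot of the honing jig, blade down, and let it go; swing the hinged jaw shut against it, then push the blue-handled pin all the way down through the two lined-up holes and let go of it. Finish by pushing the red paddle so that the jaw presses firmly on the blade, and keep pushing: the program ends while still holding the jaw pressed shut. Leave the bowl, the tin and the gouge where they are.

Things in the scene. Friction and masses are not known exactly. Their poses are not given: they have to be found in the camera images.
- jig: Honing jig, fixed: dark wood base 75 (x) by 220 (y) mm, aluminium jaws. Origin on the bench under it, z up, y along the blade slot. Fixed jaw on the slot's +x side: face at x = 2.5 mm, y -58 to 62, 20 mm thick, top 62 mm high. The swinging jaw is on the -x side, its hinge axis upright at (-12, 80) mm. At y = -105 mm a 42 mm square block, 36 mm high, with the lower pin hole.
- jig_slot (a point): Centre of the slot's floor, at (-1.5, 0, 12) mm of the jig. The slot is an 8 mm wide groove, x -5.5 to 2.5, y -60 to 60 mm of the jig, closed at both ends, rim 32 mm above the bench. Its +x wall runs straight up into the fixed jaw's face; its -x rim has a 45 degree, 6 mm wide chamfer as a lead-in.
- jig_hole (a point): Mouth of the lower pin hole in the jig's block, at (0, -105, 36) mm of the jig. Hole 12.5 mm wide, 30 mm deep, chamfered mouth.
- jaw (a joint): Angle of the swinging jaw (rad): 0 = shut on a 5 mm blade in the slot; starts at 0.5 to 0.85 (limit 1.1). The free end opens towards the jig's -x and is shut by pushing towards +x. It stays where left (friction 1 N at the paddle). An aluminium bar 34 to 62 mm above the bench, back face at x = -22 mm of the jig when shut; a cork pad meets the blade. Below 0 only without a blade.
- jaw_paddle (a point): Centre of the back face (the face to push) of the red paddle on the swinging jaw, 80 mm above the bench, 154 mm along the jaw from the hinge axis; at (-22, -74, 80) mm of the jig when shut. Paddle 28 mm wide along the jaw, 12 mm thick, 60 to 96 mm above the bench. Site axes: x is the direction to push, y runs along the jaw to the hinge.
- jaw_hole (a point): Mouth of the upper pin hole, in the steel lug of the swinging jaw, 50 mm above the bench; lug 12 mm thick and 44 by 42 mm, hole 12.5 mm. With the jaw shut it stands right above the lower hole, at (0, -105, 50) mm of the jig.
- scraper: Flat scraper, about 260 g: steel blade 5 mm thick (x), 100 mm long (y), 66 mm high (z), wooden grip along its top edge 16 mm thick, 80 mm long, from 62 to 94 mm above the lower edge. Origin at the middle of the lower edge, z up. Starts standing in the rack; both ends alike. In the jig's slot it may lean a little until the jaw is shut.
- rack: Low wooden rack, 60 by 132 mm, 38 mm high, fixed, with an 8 mm wide slot along its y, 30 mm deep; the scraper stands in it. Origin under its centre.
- pin: Locking pin, about 60 g, 80 mm long: steel shank 10 mm thick, 40 mm long with tapered tip, then a round blue handle (collar 26 mm across for 6 mm, then 20 mm across from 50 to 76 mm above the tip). Origin at the tip, z up to the handle. Starts upright in its stand. Fully home, the collar sits on the jaw's lug and the tip is 10 mm above the bench.
- pin_stand: Wooden block 70 mm square, 42 mm high, fixed, with one 13 mm hole, 36 mm deep, in which the pin stands. Origin under its centre.
- bowl: Turned pale wooden bowl, 120 mm across, 55 mm high, bystander. Origin under its centre.
- wax_tin: Dark tin, 60 mm across and 60 mm high, bystander. Origin under its centre.
- gouge: Turning gouge, 260 mm long, lying on the bench along its y, wooden handle towards -y, bystander. Origin under its middle.
Mind the look-alikes: they are no part of the job. What is meant by the scraper is not pink or purple, and is the larger of those in its own colour.

How it is judged:
On the way, in this order (a step that is already met when the one before it is completed fails the run):
1. the scraper stands in the jig's slot, down on its floor, let go, the jaw still open (x of scraper in the frame of jig between -0.007 and 0.0045 m and y of scraper in the frame of jig between -0.014 and 0.014 m and z of scraper in the frame of jig below 0.0155 m and angle between the y axis of scraper and the y axis of jig, either way round below 0.1 rad and angle between scraper's own z axis and vertical below 0.25 rad and contact force between the fingers and scraper below 0.3 N and value of joint jaw above 0.2 rad), for 0.2 s.
2. the jaw is swung shut against the scraper (x of scraper in the frame of jig between -0.007 and 0.0045 m and y of scraper in the frame of jig between -0.014 and 0.014 m and z of scraper in the frame of jig below 0.0155 m and angle between the y axis of scraper and the y axis of jig, either way round below 0.1 rad and value of joint jaw below 0.02 rad), for 0.2 s.
3. the pin is fully down through both holes (horizontal distance between pin and jig_hole below 0.003 m and z of pin in the frame of jig below 0.0135 m and angle between pin's own z axis and vertical below 0.08 rad and value of joint jaw below 0.02 rad), for 0.2 s.
At the end, for the whole second after the job is handed in: Scraper upright (0.06 rad) on the slot floor (3.5 mm), jaw shut (below 0.02 rad), pin through both holes (3.5 mm of home, 3 mm of the axis); the fingers touch neither, and push the jaw so that it presses the blade with over 5 N through the last second (all of step 3 and x of scraper in the frame of jig between -0.007 and 0.0045 m and y of scraper in the frame of jig between -0.014 and 0.014 m and z of scraper in the frame of jig below 0.0155 m and angle between the y axis of scraper and the y axis of jig, either way round below 0.1 rad and angle between scraper's own z axis and vertical below 0.06 rad and contact force between jaw and scraper above 5 N and contact force between the fingers and jaw above 2 N and contact force between the fingers and scraper below 0.3 N and contact force between the fingers and pin below 0.3 N); the arm keeps its last pose, push and grip.
It fails at once if a bystander (bowl, tin or gouge) is moved by more than 25 mm (distance of any of bowl, wax_tin, gouge from where it was at the start of the episode above 0.025 m).
It also fails if it takes over 72 s, if anything falls off the work surface, if the arm or the gripper's body presses on something with over 40 N, if the wrist force passes 120 N, or if a joint passes its speed limit or range.

## Working session

There is one attempt and no reset: what is moved stays moved. The work goes in short steps, Python scripts to look and compute and a tool call to move; the robot and the scene stay as the last step left them, time stands still between calls to the robot, and variables do not carry over. Pictures are saved under pics/ and viewed, about 8 in all and at most 12, crops included, and the job is handed in when it is done.

Besides the shell and the picture viewer there is one more tool, called after "Emit:" as name(argument=value, ...) on one line, values as JSON. jog_arm: Moves the arm, as the interface text tells. Scaled input: -1 to 1 covers 0.3 m each way for a shift and 2 pi rad each way for a turn. Its arguments: {"type":"object","properties":{"commands":{"type":"string"},"force":{"type":"number"}},"required":["commands"]}

```bash
ls; mkdir -p pics
cat > h.py <<'E'
import numpy as np, cv2, pickle
from cell import status, viewer, arm
def grab(name, tag):
    d=viewer.get_image(name); pickle.dump(d,open(f'pics/{tag}.pkl','wb'))
    cv2.imwrite(f'pics/{tag}.png',d['pixels'][:,:,::-1]); return d
def load(tag): return pickle.load(open(f'pics/{tag}.pkl','rb'))
def world(d):
    """world xyz for every pixel"""
    K=d['camera_matrix'];k=d['k1'];z=d['z_map']
    D=np.array([k,0,0,0,0],float)
    h,w=z.shape;u,v=np.meshgrid(np.arange(w),np.arange(h))
    p=np.stack([u,v],-1).reshape(-1,1,2).astype(np.float64)
    s=cv2.undistortPoints(p,np.asarray(K,float),D).reshape(h,w,2)
    c=np.concatenate([s*z[...,None],z[...,None]],-1)
    return (c-d['t'])@d['R']
def crop(d,u0,v0,u1,v1,f,tag):
    c=d['pixels'][v0:v1,u0:u1,::-1]
    cv2.imwrite(f'pics/{tag}.png',cv2.resize(c,None,fx=f,fy=f,interpolation=cv2.INTER_CUBIC))
E
python3 - <<'E'
from h import *
for n in('top','scene'):
    d=grab(n,n+'0');print(n,d['k1'],d['camera_matrix'].tolist(),(-d['R'].T@d['t']).round(3),d['R'].round(2).tolist())
print(status.observe())
E
```

```text
pics
top -0.05401601398856661 [[428.6061306425213, 0.0, 323.4695201869842], [0.0, 428.6061306425213, 199.92854668848352], [0.0, 0.0, 1.0]] [ 0.497 -0.058  1.222] [[0.01, -1.0, 0.02], [-0.99, -0.01, -0.12], [0.12, -0.02, -0.99]]
scene 0.024786347532531422 [[369.77559853668083, 0.0, 317.88933742459454], [0.0, 369.77559853668083, 200.22752898731372], [0.0, 0.0, 1.0]] [1.158 0.62  0.736] [[-0.79, 0.61, -0.01], [0.37, 0.46, -0.81], [-0.49, -0.64, -0.59]]
{'clock': 0.1, 'joints': array([-1.33456021,  0.43513578,  0.02499818,  1.57401133, -0.01161427,
        1.13401452, -0.07509594]), 'dq': array([ 0.0002414 , -0.00314856, -0.0014781 , -0.00208625, -0.00010954,
       -0.00258073,  0.00054052]), 'joint_efforts': array([ 2.85980976e-03, -6.69125676e+01,  9.87802818e-01, -3.15146041e+01,
       -6.05813437e-02,  3.74123768e-02,  6.25892358e-05]), 'position': array([0.20764792, 0.58900209, 0.22603261]), 'ee_rot': array([ 2.56352342e+00,  1.81442926e+00, -1.70275140e-03]), 'force': array([ 0.37935688, -0.02339787,  0.47612423]), 'ft_torque': array([-0.01033005,  0.03225267, -0.00866242]), 'width': 1.0017719945533017}
```

View pics/top0.png

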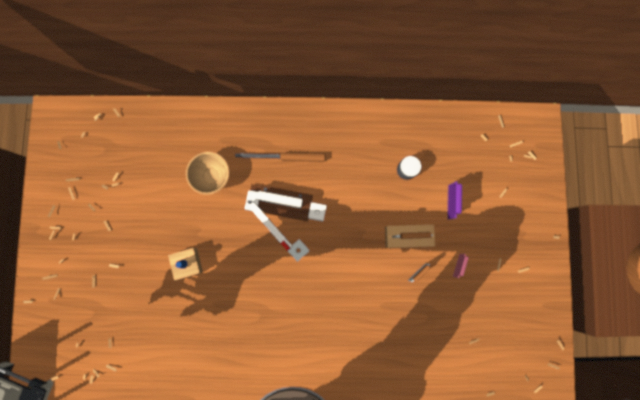

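View pics/scene0.png

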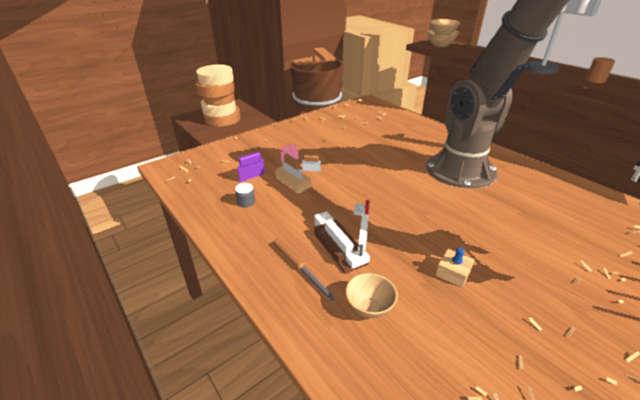

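Candidates: purple scraper (scene 251,167), pink one (289,153), small grey one (311,163), and the one in the rack (293,172). I'll check them in a close crop.

Run:
```python
from h import *
a=load('scene0')['pixels'][135:215,225:335,::-1]; b=load('top0')['pixels'][175:295,375:485,::-1]; c=load('top0')['pixels'][180:270,235:335,::-1]; e=load('top0')['pixels'][240:285,160:210,::-1]
R=lambda i,w,h:cv2.resize(i,(w,h),interpolation=cv2.INTER_CUBIC)
cv2.imwrite('pics/c1.png',np.vstack([np.hstack([R(a,440,300),R(b,275,300)]),np.hstack([R(c,333,300),R(e,382,300)])]))
d=load('top0');W=world(d)
# heights in rack/jig regions
for n,(u0,v0,u1,v1) in dict(rack=(380,218,442,254),jig=(240,185,332,262),stand=(165,244,204,284)).items():
    z=(W[v0:v1,u0:u1,2]*1000).round().astype(int); print(n,u0,v0); 
    for r in z[::3,::3]: print(*['%3d'%x for x in r])
```

```text
rack 380 218
 -3  -2  -2  -2   1   1   0  -3  -2 1222   1  -1  -2   3   1  -1   4   0   3  -2   3
 -1   1   1  -3   0  -3   0  -3   0   0   0   0  -3 1222  -3  -1  -3   2   2   1  -4
  2  -1  -4   1  -2  -1   1   7   4   2   2   4   1   1   2  -1   5  38  -4  -5   1
  6   0  30  36  39  35  41  35  37  36  37  38  39  39  38  34  34  40   2   5   0
  4   2  24  37  37  36  38  39  38  36  33  39  37  40  40  39  40  33  34   1   2
 -2   2  20  36  36  36  40  92 101 102  99 103 101  97 100 101  99 101  38  -2  -3
  2  -3  22  43  22  63  73  92 103 104  99 102 103 105 101 102 104  99  39  -2   3
  6   4  20  38  38  36  38  38  39  40  37  40  39  36  41  40  35  38  36   0  -6
 -1   0  15  36  40  36  42  37  33  32  39  39  36  40  39  38  37  40  36   4   1
  1  -1  18  36  39  35  38  40  38  38  39  36  38  35  38  38  37  39  39   3   1
  1   0  -3  -1   2   0   1  -3   1  -1   0   7   3  -1  -1   0  -2   1  -1  -3   3
 -1   1   4   3   0  -1   0   1   0   3   1   2  -3   3  -1  -3   2  -1  -5   0  -1
jig 240 185
  7   0   4   0  14  11  13  13  29  -4  -4   1   0  -4   2  -2  
[... 3202 characters left out ...]
  -3   2   2   3  -2  -5
 -2   4   0   0  -2   0   1   4  -1   2  -1   1   6
  6  -3   0  -1  -3  -4  -1  42  43  45  24  -4  -2
 -1  -2  -4  38  41  43  40  44  43  42  31   9  -2
  1  41  47  44  48  40  39  43  42  40  46   8   2
  1  -2  45  41  44  46  48  45  46  38  44  21   0
 -3  -2  43  45  89  85  67  53  43  41  38  28   2
 -5  -1  43  41  87  87  73  50  41  39  46  35   2
  2   0  42  40  41  51  51  41  40  39  44  46  11
 -4  -2   0  40  41  39  42  45  47  45  43  40  18
  0   2   0  40  43  43  44  45  44  36  15   1   1
  3  -1   0  44  42  41  41  -1   3   0   3  -5  -4
  3  -1   2   2  -2   1  -2  -6   1  -2   0   0  -2
  1   1  -3  -3  -1  -5   3  -1   3  -1  -4  -4  -2
```

View pics/c1.png

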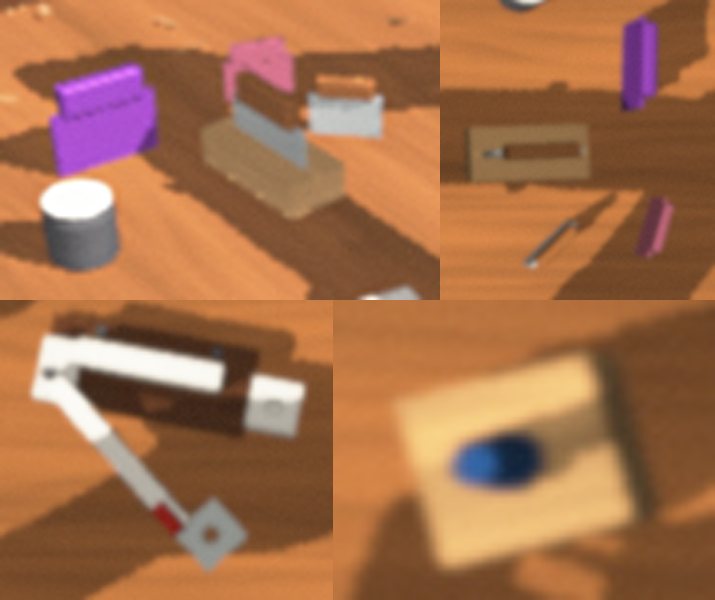

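The crop shows the grey scraper with the wooden grip standing in the rack (top ~411,236). The smaller grey one beside it and the pink and purple ones are decoys. Next I fit the poses.

```bash
cat >> h.py <<'E'
def rect(W,roi,zlo,zhi,tag=''):
    u0,v0,u1,v1=roi; P=W[v0:v1,u0:u1]; m=((P[...,2]>zlo)&(P[...,2]<zhi)).astype(np.uint8)
    n,l,s,c=cv2.connectedComponentsWithStats(m); i=1+np.argmax(s[1:,4])
    p=P[l==i]; (cx,cy),(w,h),a=cv2.minAreaRect((p[:,:2]*1000).astype(np.float32))
    if w<h: w,h,a=h,w,a+90
    a=(a+90)%180-90
    print(tag,'n',len(p),'ctr',(round(cx,1),round(cy,1)),'mean',(p.mean(0)*1000).round(1),'size',round(w,1),round(h,1),'long axis deg',round(a,1))
    return p
E
python3 - <<'E'
from h import *
for c in('top0','scene0'):
    d=load(c);W=world(d)
    t=np.abs(W[...,2])<.006;print(c,'bench z',np.median(W[...,2][t]))
    if c=='scene0':continue
    rect(W,(380,218,442,254),.085,.115,'grip')
    rect(W,(380,218,442,254),.030,.046,'rack')
    rect(W,(252,185,330,222),.050,.075,'fixedjaw')
    rect(W,(300,198,332,226),.028,.045,'block+')
    rect(W,(240,190,332,226),.024,.075,'base')
    rect(W,(240,200,300,262),.052,.075,'swing')
    rect(W,(280,235,312,262),.042,.057,'lug')
    rect(W,(280,235,312,262),.085,.105,'paddle')
    rect(W,(165,244,204,284),.036,.055,'stand')
    rect(W,(165,244,204,284),.075,.1,'pinhead')
    for n,(u,v) in dict(bowl=(208,173),tin=(410,167),gouge=(285,156)).items(): print(n,W[v-1:v+2,u-1:u+2].mean((0,1)).round(3))
d=load('scene0');W=world(d)
m=(W[...,2]>.085)&(W[...,2]<.11)
n,l,s,c=cv2.connectedComponentsWithStats(m.astype(np.uint8))
for i in range(1,n):
    if s[i,4]>15 and s[i,4]<800: print(c[i].round(),s[i,4],W[l==i].mean(0).round(4))
E
```

```text
top0 bench z -0.00020305899674764064
grip n 187 ctr (545.6, -323.1) mean [ 546.5 -321.7  100.9] size 79.1 15.8 long axis deg -89.7
rack n 814 ctr (546.9, -322.2) mean [ 546.5 -319.3   37.9] size 134.4 60.1 long axis deg -87.9
fixedjaw n 335 ctr (643.3, 42.2) mean [642.8  42.   61.8] size 120.5 20.3 long axis deg 79.9
block+ n 403 ctr (618.0, -49.0) mean [616.  -45.9  34.1] size 69.8 61.6 long axis deg -89.2
base n 1785 ctr (620.5, 27.7) mean [627.5  31.   42.1] size 223.2 101.0 long axis deg -88.9
swing n 391 ctr (573.7, 68.9) mean [578.9  73.6  61.9] size 171.6 19.6 long axis deg 42.6
lug n 231 ctr (504.8, -11.2) mean [504.7 -11.4  50. ] size 44.1 40.5 long axis deg -44.4
paddle n 50 ctr (516.5, 21.9) mean [516.9  21.7  95.1] size 27.6 11.2 long axis deg 45.8
stand n 616 ctr (462.3, 300.7) mean [462.1 299.6  42.2] size 73.4 70.9 long axis deg -73.5
pinhead n 48 ctr (462.5, 301.4) mean [462.5 300.2  84.2] size 18.9 15.9 long axis deg -90.0
bowl [0.721 0.253 0.005]
tin [ 0.735 -0.318  0.059]
gouge [0.77  0.032 0.022]
scene0 bench z -0.0021090730341444307
[414.   8.] 376 [-2.0572 -1.9821  0.0978]
[373.  60.] 317 [-0.5071 -0.9889  0.0979]
[450.  67.] 194 [-0.7319 -0.6089  0.0977]
[317.  69.] 56 [-0.119  -1.0418  0.1032]
[316.  84.] 236 [ 0.019  -0.8668  0.0979]
[578. 101.] 762 [-0.7333  0.0519  0.0977]
[218.  95.] 119 [ 0.4789 -1.035   0.0998]
[465. 153.] 294 [0.0529 0.0296 0.0986]
[249. 156.] 70 [ 0.6507 -0.4383  0.0896]
[291. 160.] 99 [ 0.5519 -0.3177  0.0949]
[366. 204.] 32 [0.5216 0.0244 0.0921]
[ 69. 213.] 17 [ 1.2062 -0.4537  0.0974]
[111. 322.] 193 [ 1.2072 -0.0212  0.0975]
```

Jig fit:
- Origin is about (0.631, 0.042) and yaw about -10.1°.
- The hinge-to-lug distance comes out at 185.7 mm against 185.4 expected, and the jaw angle is about 0.65 rad.
- The scraper grip is at (0.546, -0.322), running along y, with its top at z 0.101.

I'll move towards the scraper now.

Emit:
jog_arm(commands="-1 0.056 -0.152 0 0 0 -0.0097;-1 0.056 -0.152 0 0 0 -0.0097;-1 0.056 -0.152 0 0 0 -0.0097;-1 0.056 -0.152 0 0 0 -0.0097;-1 0.056 -0.152 0 0 0 -0.0097")

```text
clock: 0.6
position: [0.292, 0.3593, 0.2265]
ee_rot: [2.812, 1.401, -0.0]
force: [1.4, 0.4, 0.8]
width: 0.998
```

Emit:
jog_arm(commands="-1 0.056 -0.152 0 0 0 -0.0097;-1 0.056 -0.152 0 0 0 -0.0097;-1 0.056 -0.152 0 0 0 -0.0097;-1 0.056 -0.152 0 0 0 -0.0097;-1 0.056 -0.152 0 0 0 -0.0097")

```text
clock: 1.1
position: [0.3758, 0.1315, 0.2268]
ee_rot: [-2.991, -0.959, -0.0]
force: [1.2, 1.1, -0.1]
width: 1.003
```

Emit:
jog_arm(commands="-1 0.057 -0.151 0 0 0 -0.0096;-1 0.057 -0.151 0 0 0 -0.0096;-1 0.057 -0.151 0 0 0 -0.0096;-1 0.057 -0.151 0 0 0 -0.0096;-1 0.057 -0.151 0 0 0 -0.0096")

```text
clock: 1.6
position: [0.4614, -0.0949, 0.2268]
ee_rot: [-3.102, -0.499, -0.001]
force: [1.2, 1.5, 0.3]
width: 1.001
```

Emit:
jog_arm(commands="-1 0.057 -0.151 -0.03 0 0 -0.0096;-1 0.057 -0.151 -0.05 0 0 -0.0096;-1 0.057 -0.151 -0.05 0 0 -0.0096;-1 0.057 -0.151 -0.05 0 0 -0.0096;-1 0.057 -0.151 -0.05 0 0 -0.0096")

```text
clock: 2.1
position: [0.5462, -0.3186, 0.1573]
ee_rot: [-3.141, -0.027, 0.001]
force: [0.0, 0.1, 0.2]
width: 0.998
```

Run:
```python
from h import *
o=status.observe();print(o['position'],o['ee_rot'],o['joints'].round(2))
d=grab('scene','s1');a=d['pixels'][80:240,215:375,::-1];t=grab('top','t1');b=t['pixels'][180:290,360:470,::-1]
R=lambda i:cv2.resize(i,(400,400),interpolation=cv2.INTER_CUBIC)
cv2.imwrite('pics/c2.png',np.hstack([R(a),R(b)]))
```

```text
[ 0.54621407 -0.31859662  0.15730791] [-3.14086230e+00 -2.73631609e-02  8.47710015e-04] [-0.    0.58  0.69  1.68 -0.41  1.04  0.84]
```

View pics/c2.png

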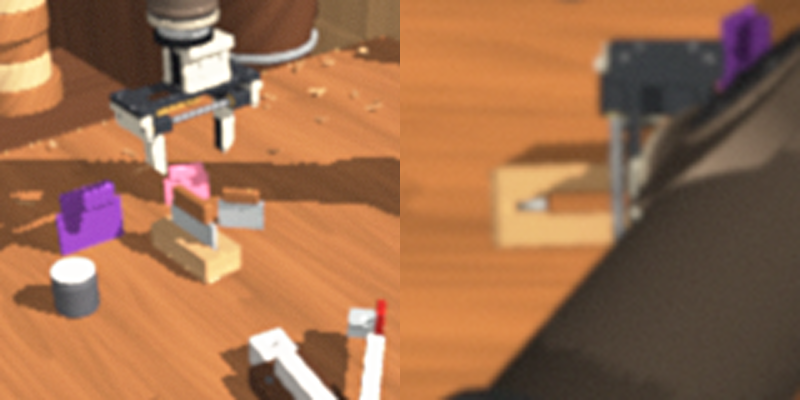

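The gripper is centred over the rack scraper and the decoys are clear. I'll close halfway, go down and grip.

Emit:
jog_arm(commands="0 0 -0.006 -0.057 0 0 0;0 0 -0.006 -0.057 0 0 0;0 0 0 -0.057 0 0 0;0 0 0 -0.057 0 0 0;0 0 0 -0.057 0 0 0", force=30)

```text
clock: 2.7
position: [0.5457, -0.3199, 0.0722]
ee_rot: [-3.141, -0.031, 0.001]
force: [-0.5, 0.3, 0.1]
width: 0.614
```

Emit:
jog_arm(commands="1 0 0 0 0 0 0;1 0 0 0 0 0 0;1 0 0 0 0 0 0;1 0 0 0 0 0 0;1 0 0 0 0 0 0", force=30)

```text
clock: 3.2
position: [0.5462, -0.3208, 0.0738]
ee_rot: [3.141, 0.03, 0.002]
force: [2.7, -1.3, 0.2]
width: 0.179
```

Emit:
jog_arm(commands="1 0 0 0.03 0 0 0;1 0 0 0.06 0 0 0;1 0 0 0.07 0 0 0;1 0 0 0.07 0 0 0;1 0 0 0.07 0 0 0", force=40)

```text
clock: 3.7
position: [0.5455, -0.3205, 0.1643]
ee_rot: [-3.141, -0.03, 0.001]
force: [-0.9, 0.3, -2.3]
width: 0.171
```

Run:
```python
from h import *
o=status.observe();print(o['position'],o['ee_rot'],o['force'],o['width'])
```

```text
[ 0.54548419 -0.32050072  0.16427879] [-3.14123546e+00 -2.99545203e-02  5.50911375e-04] [-0.87980187  0.32869064 -2.33271634] 0.17098637586702115
```

Emit:
jog_arm(commands="1 0.027 0.122 0 0 0 -0.0031;1 0.027 0.122 0 0 0 -0.0031;1 0.027 0.122 0 0 0 -0.0031;1 0.027 0.122 0 0 0 -0.0031;1 0.027 0.122 0 0 0 -0.0031")

```text
clock: 4.2
position: [0.5862, -0.1361, 0.1636]
ee_rot: [-3.139, 0.124, -0.0]
force: [0.5, 0.5, -3.6]
width: 0.17
```

Emit:
jog_arm(commands="1 0.027 0.122 0 0 0 -0.0031;1 0.027 0.122 0 0 0 -0.0031;1 0.027 0.122 0 0 0 -0.0031;1 0.027 0.122 0 0 0 -0.0031;1 0.027 0.122 0 0 0 -0.0031")

```text
clock: 4.7
position: [0.6267, 0.047, 0.1636]
ee_rot: [-3.129, 0.277, 0.0]
force: [0.0, 0.1, -3.1]
width: 0.165
```

Run:
```python
from h import *
o=status.observe();print(o['position'],o['ee_rot'],o['force'],o['width'])
d=grab('scene','s2');W=world(d)
t=grab('top','t2');T=world(t)
a=d['pixels'][150:280,290:400,::-1];b=t['pixels'][170:280,230:350,::-1]
cv2.imwrite('pics/c3.png',np.hstack([cv2.resize(a,None,fx=4.6,fy=4.6,interpolation=2)[:598],cv2.resize(b,(290,598)) ]))
z=np.rint(W[150:280:3,290:400:3,2]*1000).astype(int)
for r in z:print(*['%4d'%x for x in r])
```

```text
[0.62672181 0.04696846 0.16357671] [-3.12921221e+00  2.76614491e-01  1.67911434e-04] [ 0.03998632  0.12461098 -3.07973464] 0.16516404214428973
  44   44   38   -4   -3   -1   -2   -2   -4   -2   -2   -2   -6   -4   -3   -4  329  331  332  334  333  333  331  327  326  325  321  319   -1   -6   -3   -5   -3   -3   -5   -4   -3
  28   29   25   -3   -3    1   -3   -3   -5   -3   -4   -5   -2   -5   -5   -3  298  308  313  323  327  324  322  320  318  306  304  269   -5   -6   -3   -4   -5   -5   -6   -5   -4
  14   14    9   -1   -5   61   63   60   61   63   -6   -5   -5   -1   -3   -4  294  299  307  311  318  306  305  303  300  299  294  269  270   -2   -2   -5    0   -6   -2   -6   -5
   2   -2   -1   -4   -5   49   51   50   50   53   -5   -1   -4   -4   -5   -4  284  292  302  304  301  299  297  294  292  290  285  271  269  269  269   -1   -5   -2   -1   -2   -5
  -6   -4   -5   -4   34   30   34   35   36   36   -2   -5   -3   -3   -7  273  276  284  295  294  293  293  291  286  285  279  279  270  269  270  268  269   -2   -3   -5   -3   -5
  35   -5   -2   -2   22   19   
[... 6482 characters left out ...]
   -4    0   -2    0   -2   -3    0   -3   -2   -2    9   11    5    0   -1   -3   -4   -1   -1   -4   -2   -2   -2   -1   -4   -2   -3  736   -1
  -2   -2   -3    0   -1    9   14   -2   -1   -3   -3   -4   -2    2   -1   -3   -1   -3    0   -2    0   -4   -2   -3   -3   -3   52   -3   -2   -1   -3   -2   -1   -2   -1   -2   -3
  -3   -2   -3   -4   -5   -2   11   16   -1   -2   -4   -1   -3   -3   -3   -2   -3    0   -2   -2    0   -1   54   51   49   50   49   50   50  736   53   54   -1   -1   -1    2   -1
  -2    1   -3   -4   -2   -2   -3   11   16   -4   -3    1   -1   -3   -1    1   -2   -3    0   -5   -4   52   48   44   41   41   40   37   43   45   45   47   53   -3   -1    0   -1
```

View pics/c3.png

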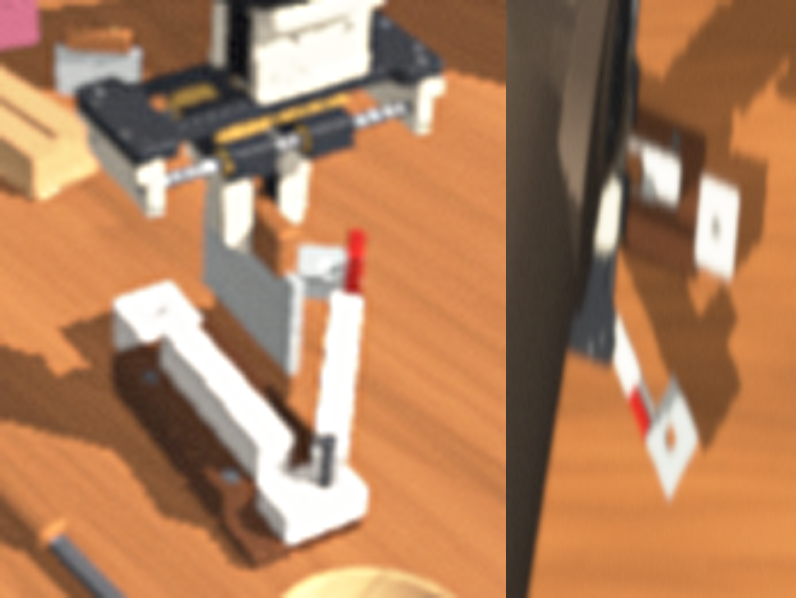

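The scraper is held over the jig, aligned with the slot by eye. I'll measure the blade face against the fixed jaw in the scene camera.

Run:
```python
from h import *
d=load('s2');W=world(d)
P=W[235:258,318:360].reshape(-1,3) 
p=rect(W,(322,218,360,252),.054,.066,'fixedjaw visible')
d0=load('s0') if False else load('scene0');W0=world(d0)
q=rect(W0,(310,205,362,258),.054,.066,'fixedjaw scene0')
# blade: points in region above z .1..15 around jig
sel=(W[...,2]>.1)&(W[...,2]<.135)&(abs(W[...,0]-.63)<.05)&(abs(W[...,1]-.045)<.07)
sel[:, :330]=0
b=W[sel]; c=b.mean(0); _,s,V=np.linalg.svd(b-c); n=V[2]*np.sign(V[2][0]); print('blade',len(b),c.round(4),'normal',n.round(3),'yaw',np.degrees(np.arctan2(n[1],n[0])).round(2))
th=np.radians(-10.1);X=np.array([np.cos(th),np.sin(th)]);Y=np.array([-X[1],X[0]])
print('jaw local X range',np.percentile(q[:,:2]@X,[1,5,50,95,99])*1000,'Y',np.percentile(q[:,:2]@Y,[0,1,50,99,100])*1000)
print('blade face X',np.percentile(b[:,:2]@X,[5,50,95])*1000,'Y',np.percentile(b[:,:2]@Y,[0,1,50,99,100])*1000)
o=status.observe()['position'][:2]; print('tcp',o@X*1000,o@Y*1000)
J=np.array([.6306,.0424]);print('jig top-est',J@X*1000,J@Y*1000)
b2=W[(abs(W[...,0]-.63)<.06)&(abs(W[...,1]-.045)<.08)&(W[...,2]>.075)&(W[...,2]<.15)]
print('blade lowest z',np.percentile(b2[:,2],[0,1]))
q2=q[q[:,2]>.057];A=np.c_[q[:,1]-q[:,1].mean(),np.ones(len(q))]
```

```text
fixedjaw visible n 250 ctr (645.0, 41.6) mean [646.7  46.4  59. ] size 122.5 22.1 long axis deg 80.0
fixedjaw scene0 n 244 ctr (644.7, 42.3) mean [646.5  45.8  59.3] size 121.1 21.6 long axis deg 80.2
blade 217 [0.632  0.0497 0.1175] normal [ 0.987 -0.161 -0.007] yaw -9.27
jaw local X range [617.25525072 618.59646691 628.53013608 637.33365699 637.78910393] Y [ 94.1517513   94.88073323 159.64681175 213.73566196 215.25261138]
blade face X [611.55059907 613.66146257 614.93079521] Y [105.73217792 107.2674334  161.13652836 204.43034443 205.92583154]
tcp 608.2603825279331 162.72541966376673
jig top-est 613.3921561055795 152.3291923045232
blade lowest z [0.09382194 0.09561533]
```

Emit:
jog_arm(commands="1 0.0027 -0.0117 0 0 0 -0.0015;1 0 0 -0.04 0 0 0;1 0 0 -0.04 0 0 0;1 0 0 -0.04 0 0 0;1 0 0 -0.04 0 0 0")

```text
clock: 5.3
position: [0.6271, 0.0412, 0.1136]
ee_rot: [3.128, -0.292, -0.002]
force: [-0.8, 0.0, -2.9]
width: 0.173
```

Emit:
jog_arm(commands="1 0 0 0 0 0 0;1 0 0 -0.01 0 0 0;1 0 0 -0.02 0 0 0;1 0 0 -0.02 0 0 0;1 0 0 0 0 0 0")

```text
clock: 5.8
position: [0.6271, 0.042, 0.0992]
ee_rot: [3.128, -0.29, -0.002]
force: [-0.3, 0.1, -3.9]
width: 0.172
```

Emit:
jog_arm(commands="1 0 0 -0.013 0 0 0;1 0 0 -0.013 0 0 0;1 0 0 -0.013 0 0 0;1 0 0 0 0 0 0;1 0 0 0 0 0 0")

```text
clock: 6.3
position: [0.6276, 0.0418, 0.0883]
ee_rot: [3.128, -0.29, -0.0]
force: [0.8, 0.5, -3.5]
width: 0.172
```

Still no contact and the blade is about 9 mm into the slot. I'll lower it the rest of the way.

Emit:
jog_arm(commands="1 0 0 -0.01 0 0 0;1 0 0 -0.01 0 0 0;1 0 0 -0.008 0 0 0;1 0 0 0 0 0 0;1 0 0 0 0 0 0")

```text
clock: 6.8
position: [0.6276, 0.0418, 0.0799]
ee_rot: [3.128, -0.29, -0.0]
force: [-0.8, 0.1, -4.7]
width: 0.174
```

Emit:
jog_arm(commands="1 0 0 -0.005 0 0 0;1 0 0 -0.004 0 0 0;1 0 0 0 0 0 0;1 0 0 0 0 0 0;1 0 0 0 0 0 0")

```text
clock: 7.3
position: [0.6279, 0.0418, 0.0778]
ee_rot: [-3.128, 0.29, -0.001]
force: [-2.5, -0.3, 5.2]
width: 0.172
```

It touches the floor at the predicted height. I'll release and lift.

Emit:
jog_arm(commands="0.3 0 0 0 0 0 0;0.3 0 0 0 0 0 0;0.3 0 0 0 0 0 0;0.3 0 0 0 0 0 0;0.3 0 0 0.05 0 0 0")

```text
clock: 7.8
position: [0.6263, 0.042, 0.091]
ee_rot: [3.127, -0.29, -0.005]
force: [0.1, 0.7, -0.5]
width: 0.347
```

Emit:
jog_arm(commands="0.3 0 0 0.1 0 0 0;0.3 0 0 0.1 0 0 0;0.3 0 0 0.1 0 0 0;0.3 -0.1 0 0.1 0 0 0;0.3 -0.16 0 0 0 0 0")

```text
clock: 8.3
position: [0.5531, 0.0409, 0.2167]
ee_rot: [-3.127, 0.291, -0.013]
force: [-0.0, 0.1, 0.8]
width: 0.35
```

Emit:
jog_arm(commands="1 -0.166 0 0 0 0 0;1 -0.166 0 0 0 0 0;1 -0.166 0 0 0 0 0;1 0 0 0 0 0 0;1 0 0 0 0 0 0")

```text
clock: 8.8
position: [0.3999, 0.0426, 0.2133]
ee_rot: [-3.124, 0.287, -0.002]
force: [0.2, -0.4, 0.6]
width: 0.012
```

Run:
```python
from h import *
o=status.observe();print(o['position'],o['ee_rot'],o['force'],o['width'])
d=grab('scene','s3');t=grab('top','t3');T=world(t)
a=d['pixels'][150:280,290:400,::-1];b=t['pixels'][170:280,230:350,::-1]
cv2.imwrite('pics/c4.png',np.hstack([cv2.resize(a,(400,473)),cv2.resize(b,(400,473)) ]))
p=rect(T,(240,185,330,225),.085,.125,'grip')
rect(T,(252,185,330,222),.054,.070,'fixedjaw')
rect(T,(300,198,332,226),.033,.045,'block')
rect(T,(280,235,312,262),.042,.057,'lug')
rect(T,(280,235,312,262),.085,.105,'paddle')
```

```text
[0.39991066 0.04256509 0.21329492] [-3.12418667e+00  2.87174185e-01 -1.58916466e-03] [ 0.21388702 -0.40185655  0.58314905] 0.012049772163443074
grip n 200 ctr (628.3, 39.1) mean [627.5  38.9 104.2] size 79.5 16.0 long axis deg 79.6
fixedjaw n 230 ctr (643.1, 42.1) mean [645.5  41.8  62. ] size 119.9 20.2 long axis deg 79.6
block n 201 ctr (613.2, -57.4) mean [612.6 -60.4  36.5] size 49.6 42.2 long axis deg 80.2
lug n 229 ctr (504.9, -11.2) mean [504.9 -11.4  49.7] size 44.0 40.6 long axis deg -44.5
paddle n 52 ctr (516.5, 21.9) mean [516.6  21.6  95.3] size 27.9 11.2 long axis deg 45.9
```

View pics/c4.png

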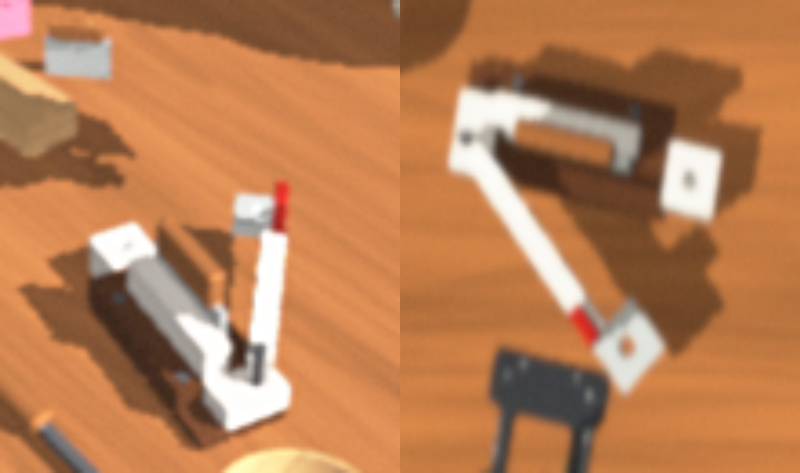

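The scraper is down in the slot at jig x ≈ -1.7 mm, y ≈ -3.7 mm, with its top at about 0.104, and the jaw is still open. Next I work out the paddle push, turning the tool along with the jaw.

```bash
cat > push.py <<'E'
from h import *
th=np.radians(-10.1);X=np.array([np.cos(th),np.sin(th)]);Y=np.array([-X[1],X[0]]);J=np.array([630.6,42.4])
L=lambda x,y:J+x*X+y*Y
H=L(-12,80)
def tcp(a,d):
    v=L(-22-d,-74)-H; c,s=np.cos(-a),np.sin(-a); return H+np.array([c*v[0]-s*v[1],s*v[0]+c*v[1]])
E
python3 - <<'E'
from push import *
print('start',tcp(.65,35),'yaw',-10.1-np.degrees(.65))
p=None
for a in [.65,.55,.45,.35,.25,.15,.1,.05,0]:
    q=tcp(a,20);print(a,q.round(1),'' if p is None else ((q-p)/300).round(4));p=q
E
```

```text
start [489.06867291  52.00521911] yaw -47.342256683503514
0.65 [499.2  41. ] 
0.55 [508.1  28. ] [ 0.0296 -0.0431]
0.45 [518.2  16.1] [ 0.0338 -0.0399]
0.35 [529.5   5.2] [ 0.0376 -0.0363]
0.25 [541.8  -4.5] [ 0.041  -0.0324]
0.15 [555. -13.] [ 0.044  -0.0282]
0.1 [561.9 -16.7] [ 0.023  -0.0124]
0.05 [569.  -20.1] [ 0.0236 -0.0112]
0 [576.3 -23.1] [ 0.0241 -0.01  ]
```

Emit:
jog_arm(commands="1 0.02 0.003 -0.095 0 0 -0.0204;1 0.04 0.006 -0.095 0 0 -0.0204;1 0.07 0.007 -0.095 0 0 -0.0204;1 0.08 0.007 -0.095 0 0 -0.0204;1 0.08 0.007 -0.095 0 0 -0.0204")

```text
clock: 9.4
position: [0.4898, 0.0496, 0.0674]
ee_rot: [2.872, -1.268, 0.001]
force: [0.7, 0.0, 0.8]
width: 0.002
```

Emit:
jog_arm(commands="1 0.017 -0.018 0 0 0 0;1 0.017 -0.018 0 0 0 0;1 0.01 -0.014 0 0 0 0;1 0 0 0 0 0 0;1 0 0 0 0 0 0")

```text
clock: 9.9
position: [0.5007, 0.0358, 0.0707]
ee_rot: [-2.876, 1.26, -0.001]
force: [-1.2, 0.2, 0.2]
width: 0.004
```

Emit:
jog_arm(commands="1 0.015 -0.0215 0 0 0 0.008;1 0.015 -0.0215 0 0 0 0.008;1 0.017 -0.02 0 0 0 0.008;1 0.017 -0.02 0 0 0 0.008;1 0.019 -0.018 0 0 0 0.008")

```text
clock: 10.4
position: [0.5252, 0.0062, 0.0706]
ee_rot: [-3.013, 0.884, -0.0]
force: [-0.6, 0.9, -0.4]
width: 0.008
```

Emit:
jog_arm(commands="1 0.019 -0.018 0 0 0 0.008;1 0.0205 -0.016 0 0 0 0.008;1 0.0205 -0.016 0 0 0 0.008;1 0.022 -0.014 0 0 0 0.008;1 0 0 0 0 0 0")

```text
clock: 10.9
position: [0.5507, -0.0138, 0.0707]
ee_rot: [-3.086, 0.581, -0.003]
force: [-0.5, 0.7, -0.1]
width: 0.008
```

Run:
```python
from push import *
o=status.observe();print(o['position'],o['ee_rot'],o['force'])
t=grab('top','t4');T=world(t);s=grab('scene','s4')
rect(T,(280,205,332,262),.042,.057,'lug')
d=s['pixels'][150:280,290:400,::-1];b=t['pixels'][170:280,230:350,::-1]
cv2.imwrite('pics/c5.png',np.hstack([cv2.resize(d,(400,473)),cv2.resize(b,(400,473)) ]))
```

```text
[ 0.55065996 -0.01376957  0.07073248] [-3.08642372e+00  5.81487611e-01 -3.01488533e-03] [-0.52670926  0.65137538 -0.11828121]Traceback (most recent call last):
  File "<stdin>", line 4, in <module>
  File "h.py", line 21, in rect
    n,l,s,c=cv2.connectedComponentsWithStats(m); i=1+np.argmax(s[1:,4])
                                                     ~~~~~~~~~^^^^^^^^^
    return _wrapfunc(a, 'argmax', axis=axis, out=out, **kwds)
    return bound(*args, **kwds)
ValueError: attempt to get argmax of an empty sequence
```

Emit:
jog_arm(commands="1 0.02 -0.009 0 0 0 0.008;1 0.02 -0.008 0 0 0 0.008;1 0.02 -0.008 0 0 0 0.008;1 0.01 -0.004 0 0 0 0.004;1 0 0 0 0 0 0")

```text
clock: 11.5
position: [0.5709, -0.0222, 0.0699]
ee_rot: [-3.126, 0.31, -0.0]
force: [0.9, -0.2, -0.2]
width: 0.004
```

Emit:
jog_arm(commands="1 0.007 -0.002 0 0 0 0.002;1 0.005 -0.001 0 0 0 0;1 0.005 -0.001 0 0 0 0;1 0 0 0 0 0 0;1 0 0 0 0 0 0")

```text
clock: 12.0
position: [0.5759, -0.0236, 0.0697]
ee_rot: [3.128, -0.29, -0.0]
force: [-0.7, -1.3, 0.7]
width: 0.008
```

Emit:
jog_arm(commands="1 0.005 -0.001 0 0 0 0;1 0.005 -0.001 0 0 0 0;1 0.005 -0.001 0 0 0 0;1 0 0 0 0 0 0;1 0 0 0 0 0 0")

```text
clock: 12.5
position: [0.5771, -0.0238, 0.0695]
ee_rot: [-3.127, 0.29, 0.01]
force: [-13.6, 2.5, 12.2]
width: 0.005
```

Run:
```python
from push import *
t=grab('top','t4');s=grab('scene','s4')
d=s['pixels'][150:280,290:400,::-1];b=t['pixels'][170:280,230:350,::-1]
cv2.imwrite('pics/c5.png',np.hstack([cv2.resize(d,(400,473)),cv2.resize(b,(400,473)) ]))
```

```text
(no output)
```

View pics/c5.png

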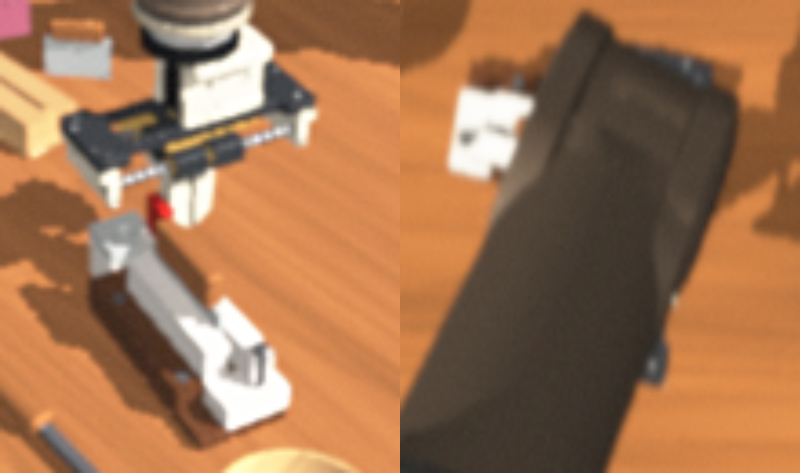

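The jaw is shut against the blade with about 14 N at the paddle. I'll hold briefly, back off and go to the pin.

Emit:
jog_arm(commands="1 0 0 0 0 0 0;1 0 0 0 0 0 0;1 -0.04 0.007 0 0 0 0;1 -0.08 0.014 0 0 0 0;1 -0.04 0.007 0.08 0 0 0")

```text
clock: 13.1
position: [0.5294, -0.0155, 0.0918]
ee_rot: [3.128, -0.29, -0.008]
force: [-0.4, -0.7, 0.4]
width: 0.005
```

Emit:
jog_arm(commands="0 0 0 0.16 0 0 0;0 -0.03 0.1 0.1 0 0 0;0 -0.04 0.14 0.06 0 0 0;0 -0.04 0.15 0.02 0 0 0;0 -0.04 0.15 0 0 0 0")

```text
clock: 13.6
position: [0.4881, 0.1478, 0.1974]
ee_rot: [-3.126, 0.291, -0.005]
force: [1.0, 1.2, -0.1]
width: 0.389
```

Emit:
jog_arm(commands="0 -0.04 0.15 0 0 0 0;0 -0.04 0.14 0 0 0 0;0 -0.03 0.1 0 0 0 0;0 -0.03 0.1 0 0 0 0;0 0 0 0 0 0 0")

```text
clock: 14.1
position: [0.4438, 0.2982, 0.1955]
ee_rot: [-3.128, 0.279, 0.001]
force: [0.4, 0.1, -0.2]
width: 0.499
```

Run:
```python
from push import *
o=status.observe();print(o['position'],o['ee_rot'],o['joints'].round(2),o['width'])
t=grab('top','t5');T=world(t)
p=rect(T,(285,190,335,230),.044,.056,'lug')
f=lambda p:print(((p-J)@X).round(1),((p-J)@Y).round(1))
f(p[:,:2].mean(0)*1000)
p=rect(T,(285,190,335,240),.085,.1,'paddle');f(p[:,:2].mean(0)*1000)
p=rect(T,(240,185,330,225),.1,.125,'grip')
f(p[:,:2].mean(0)*1000)
s=grab('scene','s5');S=world(s)
for n,z0,z1,c in (('head',.075,.1,(.462,.3)),('lug',.04,.056,(.612,-.061)),('fixed',.056,.066,(.643,.042))):
    m=(S[...,2]>z0)&(S[...,2]<z1)&(np.hypot(S[...,0]-c[0],S[...,1]-c[1])<.045)
    q=S[m];print('scene',n,m.sum(),q.mean(0).round(4) if m.sum() else '')
b=t['pixels'][170:290,150:340,::-1];cv2.imwrite('pics/c6.png',cv2.resize(b,None,fx=4.2,fy=4.2,interpolation=2))
```

```text
[0.44378102 0.29824214 0.1954984 ] [-3.12755685e+00  2.78958923e-01  5.20354783e-04] [-1.23  0.37  0.72  1.88 -0.29  1.   -0.56] 0.49896133654689684
lug n 222 ctr (612.3, -61.3) mean [612.3 -61.8  50.2] size 44.2 41.6 long axis deg -9.7
0.3 -105.8
paddle n 50 ctr (602.0, -27.8) mean [601.6 -28.   95.4] size 27.2 11.4 long axis deg 81.1
-16.2 -74.4
grip n 180 ctr (630.1, 39.2) mean [630.   39.  105.4] size 80.3 15.9 long axis deg 79.4
-0.0 -3.5
scene head 48 [0.4674 0.3025 0.0812]
scene lug 150 [ 0.6179 -0.0601  0.0465]
scene fixed 215 [0.6422 0.0465 0.0599]
```

View pics/c6.png

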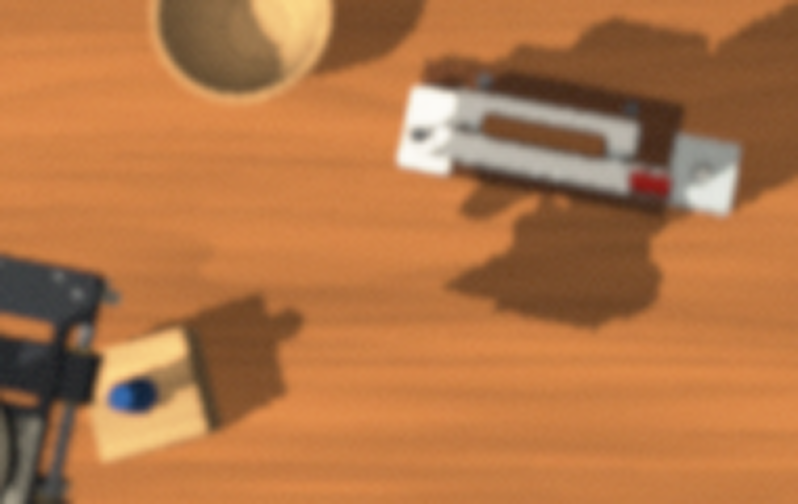

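The jaw is shut, with the lug centre at jig (0.3, -105.8) right over the hole, and the pin is in its stand at (0.4625, 0.3005). I'll grip the pin.

Emit:
jog_arm(commands="0 0.062 0.0077 0 0 0 0;0 0 0 -0.1 0 0 0;0 0 0 -0.12 0 0 0;0 0 0 -0.06 0 0 0;0 0 0 0 0 0 0")

```text
clock: 14.7
position: [0.4634, 0.2927, 0.1098]
ee_rot: [3.124, -0.294, -0.004]
force: [0.4, -0.4, 0.3]
width: 0.501
```

Run:
```python
from push import *
for i in range(2):
    o=status.observe();print(o['clock'],o['position'].round(4),o['ee_rot'].round(3),o['dq'].round(3))
    d=grab('scene','s6')
S=world(d)
m=(S[...,2]>.075)&(S[...,2]<.1)&(np.hypot(S[...,0]-.462,S[...,1]-.3)<.02);print(m.sum(),S[m].mean(0))
```

```text
14.7 [0.4634 0.2927 0.1098] [ 3.124 -0.294 -0.004] [-0.015 -0.04   0.027 -0.049  0.026  0.045 -0.027]
14.75 [0.4644 0.2934 0.1114] [ 3.126e+00 -2.940e-01 -1.000e-03] [-0.013 -0.029  0.016 -0.034  0.008  0.015 -0.01 ]
48 [0.46794907 0.30262025 0.08178458]
```

Emit:
jog_arm(commands="0 -0.004 0.022 0 0 0 0;0 0 0 0 0 0 0;0 0 0 0 0 0 0;0 0 0 -0.04 0 0 0;0 0 0 0 0 0 0")

```text
clock: 15.3
position: [0.462, 0.3015, 0.0984]
ee_rot: [3.127, -0.29, -0.002]
force: [0.0, 0.7, 0.1]
width: 0.497
```

Emit:
jog_arm(commands="0 0 0 -0.05 0 0 0;0 0 0 -0.05 0 0 0;0 0 0 -0.04 0 0 0;0 0 0 0 0 0 0;0 0 0 0 0 0 0")

```text
clock: 15.8
position: [0.4629, 0.3015, 0.0575]
ee_rot: [3.127, -0.291, -0.001]
force: [0.4, 0.1, 0.2]
width: 0.502
```

Emit:
jog_arm(commands="1 0 0 0 0 0 0;1 0 0 0 0 0 0;1 0 0 0 0 0 0;1 0 0 0 0 0 0;1 0 0 0 0 0 0", force=30)

```text
clock: 16.3
position: [0.4631, 0.302, 0.058]
ee_rot: [-3.128, 0.29, -0.001]
force: [-0.4, 0.4, 1.9]
width: 0.208
```

Emit:
jog_arm(commands="1 0 0 0.04 0 0 0;1 0 0 0.09 0 0 0;1 0 0 0.12 0 0 0;1 0 0 0.11 0 0 0;1 0.03 -0.07 0.04 0 0 0")

```text
clock: 16.8
position: [0.4723, 0.284, 0.1812]
ee_rot: [-3.125, 0.283, -0.004]
force: [0.2, 1.3, -0.5]
width: 0.214
```

Emit:
jog_arm(commands="1 0.06 -0.14 0 0 0 0;1 0.06 -0.148 0 0 0 0;1 0.06 -0.148 0 0 0 0;1 0.06 -0.148 0 0 0 0;1 0.06 -0.148 0 0 0 0")

```text
clock: 17.3
position: [0.5621, 0.0585, 0.1782]
ee_rot: [-3.128, 0.291, -0.0]
force: [0.8, 1.0, -0.7]
width: 0.205
```

Emit:
jog_arm(commands="1 0.06 -0.148 0 0 0 0;1 0.05 -0.13 0 0 0 0;1 0.04 -0.09 0 0 0 0;1 0.02 -0.04 0 0 0 0;1 0 0 0 0 0 0")

```text
clock: 17.8
position: [0.6129, -0.0638, 0.1779]
ee_rot: [3.127, -0.296, 0.0]
force: [-0.4, 0.1, -0.4]
width: 0.21
```

Run:
```python
from push import *
t=grab('top','t7');s=grab('scene','s7')
o=status.observe();print(o['position'].round(4),o['ee_rot'].round(3),o['force'],o['width'])
```

```text
[ 0.6124 -0.0599  0.1775] [-3.127e+00  2.890e-01  2.000e-03] [ 0.14767036  0.79644676 -1.15618473] 0.20764934248176967
```

Emit:
jog_arm(commands="1 0 0 -0.06 0 0 0;1 0 0 -0.08 0 0 0;1 0 0 -0.06 0 0 0;1 0 0 0 0 0 0;1 0 0 0 0 0 0")

```text
clock: 18.4
position: [0.6127, -0.0595, 0.118]
ee_rot: [-3.128, 0.287, 0.001]
force: [-0.1, -0.3, -1.5]
width: 0.21
```

Run:
```python
from push import *
s=grab('scene','s8');S=world(s)
o=status.observe();print(o['position'].round(4),o['ee_rot'].round(3),o['force'])
# project expected points: hole mouth & pin tip
def proj(P,d):
    c=d['R']@np.asarray(P)+d['t'];x=c[:2]/c[2];x=x*(1+d['k1']*(x@x));K=d['camera_matrix'];return (K[:2,:2]@x+K[:2,2]).round(1)
p=o['position'];print('hole',proj([.6123,-.0613,.05],s),'tip',proj([p[0],p[1],p[2]-.052],s))
b=s['pixels'][170:245,295:365,::-1];cv2.imwrite('pics/c7.png',cv2.resize(b,None,fx=8,fy=8,interpolation=2))
z=np.rint(S[185:230:2,305:350:2,2]*1000).astype(int)
for r in z:print(*['%4d'%x for x in r])
```

```text
[ 0.6133 -0.06    0.1186] [-3.128e+00  2.880e-01 -1.000e-03] [ 0.46220049 -0.99594928 -1.23808483]
hole [323.6 212.6] tip [323.7 208.5]
  17   11    8   -5  156  166  166  164  161   -3  142  151  154  152  150   -4   -5   -4   -5   -3   -2   -3   -2
   9    3    0   -3  150  736  159  158  155  736  145  147  147  146  144   -3   -3   -2   -3   -4   -2   -6   -4
   1   -5   -4   -4  142  150  152  152  150  143  142  139  140  137  134   -5   -2    0   -2   -5   -1    0   -1
  -5   -2    0   -4   -4  142  144  143  143  137  138  133  135  131   -3   -2   -4   -6   -1   -1   -3   -6   -4
  -2   -5   -3   -6   -3  132  139  736  134  130  127  125  126  123   -4   -4   -5   -6   -3   -2   -5   -2   -4
  -2   -3   -1   -3   -3   -4  133  130  129  123  121  116  120    1    0   -3    1   -2   -3   -4   -4   -3   -3
  -5   -4   -3   -4   -3   -7   -2  122  121  116  113  110   -3   -5   -1   -4   -4   -1   -2   -4   -2   -1   -2
  -2   -4   -2   -4   -4   -4   -1  108  110  111  110  106   -4   -2   -2   -5   -3   -5   -3   -4   -5    0   -1
  -4   -3   -2   -4   -2    0   -1   -4   -4
[... 980 characters left out ...]
   -2   -3
   0   -2   -3   -3   -3   24   36   43   49   43   42   39   43   54   80   87   96  102  102  105   -4   -4    0
  -2   -1   -1   -3   -6   15   24   37   42   38   59   58   62   61   63   82   88   96  101  105  102   -5   -4
  -5   -4   -3   -3   -3    7   19   28   32   29   57   62   61   60   61   65   82   89   99  105   99  104   -3
  -2   -3   -3   -5   -2    1    9   29   29   31   50   58   58   61   58   62   77   84   90   97  103  103  103
   0   -2   -3   -3   -2   30   30   27   28   33   41   51   60   60   62   59   60   77   84   93  100  101  102
  -1   -4   -2   -4   -3   30   29   31   29   30   32   44   52   58   60   61   60   60   76   86   93   93   94
```

View pics/c7.png

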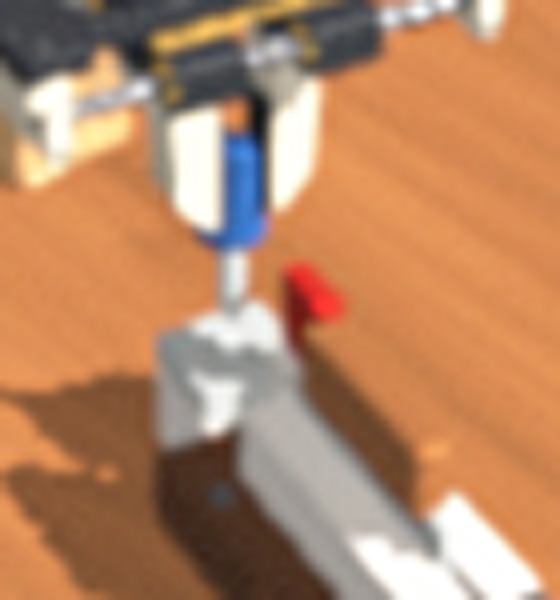

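The pin tip shows at about (324.1, 208.8) and projects to (323.7, 208.5), so the robot and scene camera agree. One check of the lug in the scene image from before (s5):

Run:
```python
from push import *
s=load('s5');S=world(s)
K=s['camera_matrix']
m=(S[...,2]>.0435)&(S[...,2]<.056)&(np.hypot(S[...,0]-.616,S[...,1]+.061)<.036)
v,u=np.nonzero(m)
pts=cv2.undistortPoints(np.c_[u,v].astype(float).reshape(-1,1,2),K,np.array([s['k1'],0,0,0,0])).reshape(-1,2)
ray=np.c_[pts,np.ones(len(pts))]@s['R'];C=-s['R'].T@s['t']
P=C+ray*((.05-C[2])/ray[:,2])[:,None]
(c,sz,a)=cv2.minAreaRect((P[:,:2]*1000).astype(np.float32));print(len(P),c,sz,a,P.mean(0)*1000)
l=np.c_[(P[:,:2]*1000-J)@X,(P[:,:2]*1000-J)@Y];print(np.percentile(l,[1,5,50,95,99],axis=0).round(1).T)
g=s['pixels'].mean(2)
print('hole px dark'); print(g[204:222,312:336].astype(int))
```

```text
129 (618.6961669921875, -53.37282943725586) (53.41461181640625, 45.69663619995117) 80.24588775634766 [619.37137404 -58.39814632  50.        ]
[[ -17.4  -14.7    6.7   25.6   27.3]
 [-123.1 -121.6 -103.   -79.3  -74.2]]
hole px dark
[[148 145 146 143 144 140 140 138 141 139 141 138 135 135 138 136 139 127
   96  69  63  68  91 119]
 [149 149 146 147 144 142 141 138 139 140 140 141 137 136 135 135 134 123
   92  67  65  65  73  88]
 [148 148 147 145 144 145 143 142 140 139 141 139 141 142 142 140 137 126
   90  61  63  67  66  69]
 [149 149 149 146 147 144 142 143 142 142 143 149 162 173 184 173 153 128
   92  63  56  60  67  69]
 [147 147 146 150 144 146 147 147 150 163 171 190 206 219 230 219 185 142
   96  62  56  58  70  73]
 [147 148 148 148 150 150 157 169 186 203 219 230 238 238 242 239 224 175
  112  61  58  61  67  71]
 [152 148 149 146 149 154 169 181 201 220 233 240 241 239 240 241 239 205
  131  70  56  64  72  74]
 [150 149 150 146 146 145 150 153 158 171 212 240 244 238 237 241 239 219
  148  77  59  75  87  82]
 [150 153 146 139 141 142 144 140 138 142 178 233 238 228 22
[... 250 characters left out ...]
51 149 138 133 136 142 145 144 142 144 147 146 140 141 143 146 155
  166 155 119  82  70  76]
 [130 132 143 144 136 131 139 143 146 144 144 144 146 146 144 145 147 152
  162 155 123  88  70  72]
 [ 92 101 128 144 138 129 130 138 144 144 144 145 147 147 148 151 150 153
  152 148 119  86  73  73]
 [ 84  89 114 143 148 139 130 133 139 146 149 149 151 153 153 154 153 153
  153 147 120  88  74  75]
 [ 86  89 115 141 152 150 138 130 136 146 153 153 154 154 156 158 160 159
  162 155 130  98  78  70]
 [ 83  88 114 143 153 153 150 142 139 148 155 159 158 159 162 167 169 172
  174 166 149 118  88  77]
 [ 87  89 113 141 154 154 155 149 147 158 162 162 168 168 172 174 178 176
  179 174 165 141 108  82]]
```

Run:
```python
from push import *
s=load('s5')
def proj(P,d):
    c=d['R']@np.asarray(P)+d['t'];x=c[:2]/c[2];x=x*(1+d['k1']*(x@x));K=d['camera_matrix'];return (K[:2,:2]@x+K[:2,2])
hc=np.array([612.3,-61.3])
for n in[(-22,-21),(22,-21),(22,21),(-22,21),(0,0)]:
    print(n,proj(np.r_[hc+n[0]*X+n[1]*Y,50]/1000,s).round(1))
print('1mm x',proj(np.r_[hc+10*X,50]/1000,s)-proj(np.r_[hc,50]/1000,s),'10mm y',proj(np.r_[hc+10*Y,50]/1000,s)-proj(np.r_[hc,50]/1000,s))
t=load('t5');print('top hole',proj(np.r_[hc,50]/1000,t)); g=t['pixels'].mean(2).astype(int);print(g[203:219,306:328])
b=s['pixels'][198:226,305:340,::-1];b=cv2.resize(b,None,fx=16,fy=16,interpolation=2)
for n in[(-22,-21),(22,-21),(22,21),(-22,21),(0,0)]:
    q=(proj(np.r_[hc+n[0]*X+n[1]*Y,50]/1000,s)-[305,198]+.5)*16;cv2.circle(b,tuple(q.astype(int).tolist()),3,(0,255,0),-1)
c=t['pixels'][196:226,300:335,::-1];c=cv2.resize(c,None,fx=7,fy=7,interpolation=2)
b[:210,-245:]=c;cv2.imwrite('pics/c8.png',b)
```

```text
(-22, -21) [326.7 206.7]
(22, -21) [313.9 210.9]
(22, 21) [320.5 218.7]
(-22, 21) [333.5 214.3]
(0, 0) [323.6 212.6]
1mm x [-2.93982465  0.97977369] 10mm y [1.5995377  1.82702999]
top hole [316.90127868 210.32867509]
[[ 47  49  48  59  88 121 138 143 138 136 134 129 128 126 122 114 110 108
  104  99  95  87]
 [ 47  47  48  62  94 131 144 146 147 145 142 143 142 139 137 132 129 128
  123 115  99  88]
 [ 48  46  52  67 101 133 146 149 148 147 146 147 148 147 146 143 141 140
  139 128 106  90]
 [ 49  50  52  77 108 136 148 148 148 146 147 145 147 150 148 147 146 144
  144 131 108  89]
 [ 51  52  57  84 117 141 147 149 147 143 143 142 143 145 147 147 147 146
  144 129 106  86]
 [ 55  54  61  91 125 143 148 147 145 137 134 133 134 141 145 145 148 152
  151 134 102  85]
 [ 78  76  78  99 128 144 149 146 139 131 127 127 126 133 143 149 157 169
  172 140 101  84]
 [109 102  97 107 130 146 149 146 135 131 136 142 136 139 149 162 178 194
  190 149 102  84]
 [108 106 103 112 132 144 149 145 137 140 153 158 157 158 171 191 205 212
  200 147 100  84]
 [ 89  87  92 108 127 145 148 147 143 147 161 171 179 187 202 217 221 219
  195 140  94  82]
 [ 69  70  78  98 122 144 149 153 158 167 175 186 199 213 221 225 225 219
  186 131  89  82]
 [ 62  63  73  95 123 145 155 169 189 197 201 208 217 223 226 227 225 216
  176 121  88  79]
 [ 58  62  66  95 127 148 162 187 211 220 222 222 225 226 228 228 226 211
  165 112  86  81]
 [ 61  62  71  97 130 147 159 189 216 226 225 226 227 226 228 227 226 204
  155 103  86  85]
 [ 59  62  76  98 124 140 150 173 205 222 224 225 227 226 227 227 222 197
  142  98  90  94]
 [ 52  58  73  95 112 122 129 151 180 200 214 218 219 223 224 223 218 187
  132  97 101 110]]
```

View pics/c8.png

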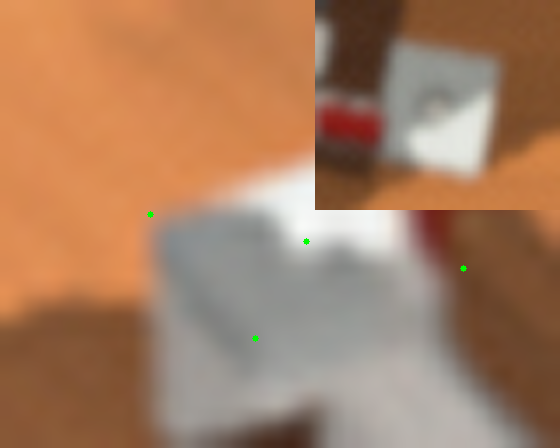

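The scene and top views put the hole within about 1 mm of the TCP axis. I'll nudge slightly and lower while watching the force.

Emit:
jog_arm(commands="1 -0.002 -0.0013 -0.02 0 0 0;1 0 0 -0.02 0 0 0;1 0 0 -0.015 0 0 0;1 0 0 -0.01 0 0 0;1 0 0 0 0 0 0")

```text
clock: 18.95
position: [0.612, -0.0616, 0.0977]
ee_rot: [3.128, -0.29, -0.001]
force: [0.4, -0.4, -0.6]
width: 0.206
```

Emit:
jog_arm(commands="1 0 0 -0.01 0 0 0;1 0 0 -0.01 0 0 0;1 0 0 0 0 0 0;1 0 0 0 0 0 0;1 0 0 0 0 0 0")

```text
clock: 19.45
position: [0.6123, -0.0616, 0.0923]
ee_rot: [-3.128, 0.29, -0.0]
force: [-0.8, 0.2, -1.2]
width: 0.209
```

Emit:
jog_arm(commands="1 0 0 -0.012 0 0 0;1 0 0 -0.012 0 0 0;1 0 0 -0.012 0 0 0;1 0 0 0 0 0 0;1 0 0 0 0 0 0")

```text
clock: 19.95
position: [0.6122, -0.0616, 0.0813]
ee_rot: [3.128, -0.29, -0.001]
force: [-0.5, 0.5, -1.7]
width: 0.21
```

Emit:
jog_arm(commands="1 0 0 -0.013 0 0 0;1 0 0 -0.013 0 0 0;1 0 0 -0.013 0 0 0;1 0 0 0 0 0 0;1 0 0 0 0 0 0")

```text
clock: 20.45
position: [0.6121, -0.0615, 0.0695]
ee_rot: [3.128, -0.29, -0.001]
force: [-0.9, 0.5, -0.8]
width: 0.205
```

The pin is passing freely with the tip near 0.017. I'll push it home.

Emit:
jog_arm(commands="1 0 0 -0.01 0 0 0;1 0 0 -0.01 0 0 0;1 0 0 -0.005 0 0 0;1 0 0 0 0 0 0;1 0 0 0 0 0 0")

```text
clock: 20.95
position: [0.6122, -0.0614, 0.0622]
ee_rot: [-3.128, 0.29, 0.0]
force: [-2.1, 2.1, 1.1]
width: 0.206
```

Emit:
jog_arm(commands="1 0 0 -0.005 0 0 0;1 0 0 -0.005 0 0 0;1 0 0 0 0 0 0;1 0 0 0 0 0 0;1 0 0 0 0 0 0")

```text
clock: 21.45
position: [0.6122, -0.0614, 0.0616]
ee_rot: [-3.126, 0.29, -0.001]
force: [-11.8, 4.1, 29.1]
width: 0.207
```

Emit:
jog_arm(commands="1 0 0 0.009 0 0 0;0.3 0 0 0 0 0 0;0.3 0 0 0 0 0 0;0.3 0 0 0 0 0 0;0.3 0 0 0 0 0 0")

```text
clock: 21.95
position: [0.6125, -0.0618, 0.0618]
ee_rot: [3.128, -0.29, 0.0]
force: [0.4, -0.3, 0.8]
width: 0.348
```

Emit:
jog_arm(commands="0.3 0 0 0.04 0 0 0;0.3 0 0 0.1 0 0 0;0.3 0 0 0.14 0 0 0;0.3 0 0 0.14 0 0 0;0.3 -0.1 0.016 0 0 0 0")

```text
clock: 22.45
position: [0.5881, -0.0585, 0.1944]
ee_rot: [3.127, -0.291, 0.019]
force: [-0.2, 0.1, 0.2]
width: 0.352
```

Emit:
jog_arm(commands="0.3 -0.16 0.02 0 0 0 0;1 -0.16 0.02 0 0 0 0;1 -0.16 0.03 0 0 0 0;1 -0.06 0.03 0 0 0 0;1 0 0 0 0 0 0")

```text
clock: 22.95
position: [0.4177, -0.0257, 0.1883]
ee_rot: [-3.125, 0.288, 0.002]
force: [1.0, -0.2, -0.2]
width: 0.052
```

Run:
```python
from push import *
o=status.observe();print(o['position'].round(4),o['ee_rot'].round(3),o['force'],o['width'])
t=grab('top','t9');T=world(t);s=grab('scene','s9')
f=lambda p:print('   jig',((p-J)@X).round(1),((p-J)@Y).round(1))
for n,r,a,b in(('pin',(295,195,335,230),.078,.1),('lug',(300,195,335,230),.044,.056),('paddle',(285,200,312,230),.088,.1),('grip',(240,185,300,225),.1,.125)):
    p=rect(T,r,a,b,n);f(p[:,:2].mean(0)*1000)
b=s['pixels'][165:265,290:380,::-1];c=t['pixels'][180:235,235:335,::-1]
cv2.imwrite('pics/c9.png',np.hstack([cv2.resize(b,(400,444),interpolation=2),cv2.resize(c,(400,444),interpolation=2)]))
```

```text
[ 0.4177 -0.0257  0.1883] [-3.125e+00  2.880e-01  2.000e-03] [ 0.99468775 -0.19070498 -0.15843382] 0.05248267682514571
pin n 52 ctr (601.9, -27.7) mean [601.3 -27.8  94.8] size 27.4 11.8 long axis deg 81.8
   jig -16.5 -74.3
lug n 173 ctr (612.5, -61.3) mean [611.7 -61.9  50.2] size 44.5 41.5 long axis deg -9.7
   jig -0.4 -106.0
paddle n 50 ctr (601.9, -27.7) mean [601.5 -27.9  95.3] size 27.4 11.8 long axis deg 81.8
   jig -16.3 -74.3
grip n 185 ctr (630.1, 38.9) mean [629.8  39.3 105.2] size 79.6 16.2 long axis deg 79.7
   jig -0.2 -3.2
```

View pics/c9.png

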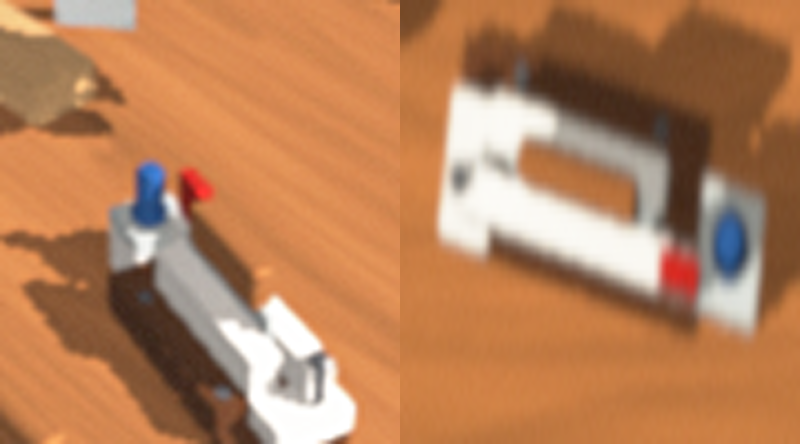

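The pin is home: upright, with its collar on the lug. The scraper and jaw are unchanged. Now the final push on the paddle.

Emit:
jog_arm(commands="1 0.09 0.004 -0.04 0 0 0;1 0.12 0.005 -0.08 0 0 0;1 0.11 0.005 -0.1 0 0 0;1 0.08 0.004 -0.1 0 0 0;1 0.049 0.003 -0.074 0 0 0")

```text
clock: 23.55
position: [0.558, -0.0213, 0.0673]
ee_rot: [3.127, -0.29, 0.0]
force: [-0.1, -0.1, 0.5]
width: 0.007
```

Emit:
jog_arm(commands="1 0 0 0 0 0 0;1 0 0 0 0 0 0;1 0 0 0 0 0 0;1 0 0 0 0 0 0;1 0 0 0 0 0 0")

```text
clock: 24.05
position: [0.5552, -0.0203, 0.0708]
ee_rot: [-3.127, 0.29, -0.002]
force: [-1.1, -0.3, -0.0]
width: 0.006
```

Emit:
jog_arm(commands="1 0.017 -0.003 0 0 0 0;1 0.017 -0.003 0 0 0 0;1 0.017 -0.003 0 0 0 0;1 0.01 -0.002 0 0 0 0;1 0 0 0 0 0 0")

```text
clock: 24.55
position: [0.5739, -0.024, 0.0697]
ee_rot: [3.128, -0.29, 0.001]
force: [-0.4, -0.3, -0.0]
width: 0.001
```

Emit:
jog_arm(commands="1 0.007 -0.001 0 0 0 0;1 0.007 -0.001 0 0 0 0;1 0 0 0 0 0 0;1 0 0 0 0 0 0;1 0 0 0 0 0 0")

```text
clock: 25.05
position: [0.5769, -0.0243, 0.0695]
ee_rot: [-3.128, 0.29, 0.002]
force: [-4.6, 0.1, 0.1]
width: 0.002
```

Emit:
jog_arm(commands="1 0.004 -0.0007 0 0 0 0;1 0.003 -0.0005 0 0 0 0;1 0 0 0 0 0 0;1 0 0 0 0 0 0;1 0 0 0 0 0 0")

```text
clock: 25.55
position: [0.577, -0.0243, 0.0695]
ee_rot: [-3.127, 0.29, 0.007]
force: [-11.6, 1.9, 9.0]
width: 0.003
```

Emit:
jog_arm(commands="1 0 0 0 0 0 0;1 0 0 0 0 0 0;1 0 0 0 0 0 0;1 0 0 0 0 0 0;1 0 0 0 0 0 0")

```text
clock: 26.05
position: [0.577, -0.0243, 0.0695]
ee_rot: [-3.127, 0.29, 0.007]
force: [-12.7, 2.1, 9.0]
width: 0.008
```

The force holds steady at about 13 N. I'll add a little margin, do a last check and hand in.

Emit:
jog_arm(commands="1 0.003 -0.0005 0 0 0 0;1 0 0 0 0 0 0;1 0 0 0 0 0 0;1 0 0 0 0 0 0;1 0 0 0 0 0 0")

```text
clock: 26.55
position: [0.577, -0.0243, 0.0695]
ee_rot: [-3.127, 0.29, 0.01]
force: [-15.2, 2.7, 13.1]
width: 0.002
```

Run:
```python
from push import *
s=grab('scene','s10');o=status.observe();print(o['clock'],o['position'].round(4),o['force'])
b=s['pixels'][150:265,285:390,::-1];cv2.imwrite('pics/c10.png',cv2.resize(b,(525,575),interpolation=2))
```

```text
26.6 [ 0.577  -0.0243  0.0695] [-14.74471507   1.93160176  12.22197501]
```

View pics/c10.png

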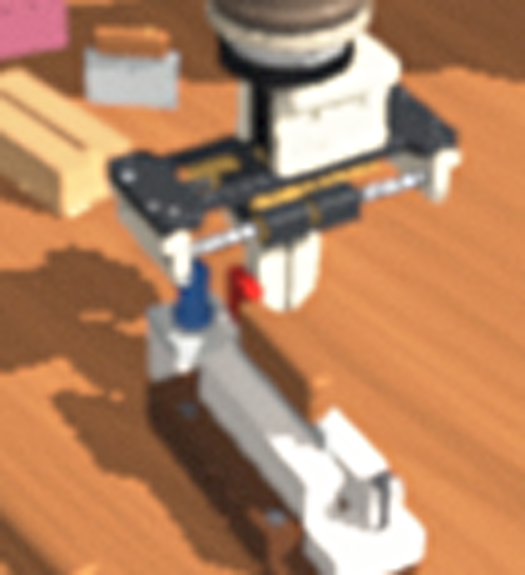

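The pin is home and the fingers rest only on the red paddle (crop 245,290). The gripper body passes above the pin with about 45 mm of clearance. Handing in.

```bash
python3 -c "
from cell import arm,status
print(arm.sign_off()); o=status.observe(); print(o['clock'],o['position'],o['force'])"
```

```text
the job is handed in; nothing more can be done
None
the job is handed in; nothing more can be done
```

I placed the scraper in the jig's slot, let it go, swung the jaw shut and pushed the pin home. I handed in at about 26.6 s with the closed fingers still pushing the red paddle. The hand-in reports no verdict, so the outcome is unconfirmed.

My last checks:
- **Scraper:** it sits at about jig x −0.2 mm, y −3.2 mm, with its top at about 105 mm (106 expected) and its yaw within about 0.3° of the jig's. I did not measure its tilt, which has to be under 0.06 rad. These figures, and the jaw's below, were taken just before the final push.
- **Jaw:** the lug centre measured about 1 mm from its shut position, and the paddle centre was at (−16.3, −74.3) mm, where (−16, −74) is shut.
- **Pin:** it stopped hard at 29 N, at the predicted height, and looked upright with its collar on the lug. I judged this by eye, because the automatic height filter picked up the paddle instead of the pin.
- **Push:** the force held steady at about 15 N along the push direction. There was also about 12 N upward, which I put down to rubbing on the paddle and did not look into. I could not measure the jaw's force on the blade directly.
- **Bystanders:** I did not re-measure the bowl, tin and gouge at the end, but no move came near them.

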